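# Sweep the pale stones into the catch pan

## Robot

A 6-joint arm with a two-finger parallel gripper is mounted at the origin on the work surface; the furniture and walls round the work are solid. World frame = base frame: x ahead of the robot, y to its left, z up, the work surface at z = 0. Lengths are in m, angles in degrees, forces in N, time in s.
With the tool pointing down it reaches from about 0.3 to 0.75 m from the base axis. Payload 8.5 kg.
Tool frame: the origin (TCP) lies midway between the tips of the shut fingers; the grasp point (between the pads) lies 19 mm behind it (env.grip_depth is the distance from the TCP to the grasp point, in m); y points along the fingers, x is the direction in which the jaws open and shut, and the axes are right-handed (so a half turn about y gives the same grasp; the last joint's range is limited). The gripper opens to 85 mm and grips with 20 to 120 N. Pads are 22 mm wide; open, the fingers measure 114 mm over their backs; the gripper's body (76 mm by 85 mm) begins 54 mm behind the grasp point. The pads swing forward as they close: fully open they stand 13 mm farther back than shut.
Start: joints at [57.508, 21.807, 74.336, -0, 83.858, -12.336], TCP at [0.19, 0.516, 0.231] pointing down, gripper open.
Joint ranges: [-178.18, 178.18], [-50.72, 133.34], [12.68, 142.11], [-81.47, 261.47], [9.98, 163.14], [-165.26, 165.26]. Speed limits (degrees/s): [136.94, 136.94, 180, 180, 180, 180].

## Interface

Orientations are given as a 3x3 rotation matrix whose columns are the frame's x, y, z axes.
In Python, from rig import env gives the robot as it stands.
- The arm moves only by the shell command python3 -m inch 'ROWS' [FORCE]. ROWS is JSON, a list that holds one entry, the list of rows, each a list of 7 numbers: the gripper command: -1 is shut, 1 is fully open, values between are in proportion, then the shift along the world's x, y, z in cm, then the turn, a rotation vector about the world's x, y, z in degrees. In form: [[[grip, dx, dy, dz, rx, ry, rz], ...]]. A call has 1 to 20 rows; each row is the pose to reach, as a shift and turn from the pose commanded when the call began; what a row does not reach only later rows make up. A row lasts 1/8 s, in which the tool goes at most 62.5 mm and 10.7 degrees, less where a joint would pass 70% of its speed; a pose out of reach is approached as far as the arm can. A call with a gripper value outside its range is refused whole. The fingers move at their own pace and stop on an object; FORCE is the grip in N (left out, the last holds). Time passes only in rows, so rows that repeat a pose let the fingers close. It gives the time, the measured TCP pose, the force and the opening at its end, in the units of the state.
- env.observe(): the state, without advancing time (a new reading comes with each control period).
- env.get_image(name): name is "scene" or "top" or "wrist"; returns a dict with "frame" (384x512x3 uint8, red, green, blue), "mtx" (3x3 intrinsics, pixels), "rvec" (rotation vector, rad) and "tvec" (3), from world to camera coordinates, as OpenCV has them. Camera axes: x right, y down, z forward; pixel columns grow to the right and rows downward; lengths in m; the calibration is good to about 2 mm. A picture is of the moment at which its call begins. There is no depth.
- env.close_job(): hands the job in, once; it reports no verdict.
The state is a dict: "time_s": time; "q": joint angles; "qvel": joint speeds; "joint_efforts": joint torques, N m; "position": TCP position; "tool_rot": TCP orientation; "ft_force": force on the tool from outside, world axes, zero at the start; "wrist_torque": the same for the moment, N m; "grip_width": finger opening in m.
Only numpy, scipy, OpenCV 4.12 (cv2) and the standard library are available. Lean on these libraries where they do the work, as an engineer would, in place of code of your own. Each camera call takes 0.05 s, during which the arm holds its last target.

## Task

Three pale stones lie scattered in front of the open mouth of the steel catch pan: sweep all three across the table and over the lip with the fingertips until each lies fully inside the pan, then move clear. Only push them gently along the surface, without gripping, pressing hard on or lifting them, and leave the little gull that stands among them, and everything else on the table, where it is.

Things in the scene. Friction and masses are not known exactly. Their poses are not given: they have to be found in the camera images.
- catch_pan: Low fixed steel pan, 120 mm long (x) by 124 mm wide (y); 3 mm walls, 31 mm high to the rolled rim, at +x and both sides; 113 mm between the rims. The whole -x end is the open mouth: a lip slopes from the table at x = -60 mm up to the 2.5 mm high floor at x = -46 mm. Origin: centre of its underside, on the table; z up. The table's far edge runs along its -y side.
- stone_1: One of three alike pale egg-shaped stones lying flat, 30 x 22 mm, 16 mm high, about 12 g; to the touch an upright disc 19 mm across and 15 mm high that slides rather than rolls. Origin: centre of its underside. They start on the pan's mouth side, 80 to 280 mm from its origin, inside the mouth's width, one behind another; which name lies where varies.
- stone_2: One of three alike pale egg-shaped stones lying flat, 30 x 22 mm, 16 mm high, about 12 g; to the touch an upright disc 19 mm across and 15 mm high that slides rather than rolls. Origin: centre of its underside. They start on the pan's mouth side, 80 to 280 mm from its origin, inside the mouth's width, one behind another; which name lies where varies.
- stone_3: One of three alike pale egg-shaped stones lying flat, 30 x 22 mm, 16 mm high, about 12 g; to the touch an upright disc 19 mm across and 15 mm high that slides rather than rolls. Origin: centre of its underside. They start on the pan's mouth side, 80 to 280 mm from its origin, inside the mouth's width, one behind another; which name lies where varies.
- stump_house: Little resin tree-stump house with a mushroom cap, 37 x 42 mm, 48 mm high, loose, on the robot's side of the stones. Leave alone. Origin: centre of its underside. Left of it, between the pan and the robot, a closed wooden box 77 mm high comes within 10 mm of the pan's +y wall: keep the gripper's body clear of it. To the right, past the farthest stone, stands a drawer cabinet 205 mm high.
- tape_roll: Roll of masking tape lying flat, 91 mm across, 24 mm high, loose, beside the work. Leave alone. Origin: centre of its underside.
- pin_tin: Round tin with a slip lid, 70 mm across, 36 mm high, loose, beside the work. Leave alone. Origin: centre of its underside.
- gull: Small toy gull, 23 x 41 mm, 27 mm high, light and loose; it stands among the stones, about 190 mm in front of the pan's origin and 43 mm to its +y side. Must not be moved. Origin: centre of its underside.

How it is judged (in metres and radians):
At the end, for the whole second after the job is handed in: All three stones lie at rest on the pan's floor between its walls, each stone's centre at least 15 mm inside the front edge of the lip (pan x above -45 mm), so that the whole stone is inside the mouth (x of stone_1 in the frame of catch_pan between -0.045 and 0.06 m and y of stone_1 in the frame of catch_pan between -0.062 and 0.062 m and height (world z) of each of stone_1, stone_2, stone_3 below 0.02 m and linear speed of each of stone_1, stone_2, stone_3 below 0.01 m/s and x of stone_2 in the frame of catch_pan between -0.045 and 0.06 m and y of stone_2 in the frame of catch_pan between -0.062 and 0.062 m and x of stone_3 in the frame of catch_pan between -0.045 and 0.06 m and y of stone_3 in the frame of catch_pan between -0.062 and 0.062 m); the robot touches nothing.
It fails at once if a stone was lifted off the surface (height (world z) of any of stone_1, stone_2, stone_3 above 0.025 m).
It fails at once if a stone was gripped or pressed hard (over 12 N) (contact force between any of stone_1, stone_2, stone_3 and the fingers above 12 N).
It fails at once if the gull was moved by more than 10 mm (distance of gull from where it was at the start of the episode above 0.01 m).
It fails at once if another bystander was moved by more than 10 mm (distance of any of stump_house, tape_roll, pin_tin from where it was at the start of the episode above 0.01 m).
It also fails if it takes over 61 s, if anything falls off the work surface, if the arm or the gripper's body presses on something with over 40 N, if the wrist force passes 120 N, or if a joint passes its speed limit or range.

## Working session

There is one attempt and no reset: what is moved stays moved. The work goes in short steps, Python scripts to look and compute and a shell command to move; the robot and the scene stay as the last step left them, time stands still between calls to the robot, and variables do not carry over. Pictures are saved under pics/ and viewed, and the job is handed in when it is done.

```bash
mkdir -p pics; ls
python3 - <<'E'
from rig import env
import cv2
for n in ["scene","top","wrist"]:
    d=env.get_image(n); cv2.imwrite(f"pics/{n}0.png",d["frame"][:,:,::-1])
    print(n,d["mtx"].tolist(),d["rvec"],d["tvec"])
s=env.observe();print(s)
E
```

```text
pics
scene [[493.61978777638, 0.0, 259.24884109977916], [0.0, 493.61978777638, 179.46486933186267], [0.0, 0.0, 1.0]] [ 1.01683221  2.63391658 -0.77574822] [ 0.29979536 -0.28361787  1.30053399]
top [[447.98233208615096, 0.0, 252.71642247821794], [0.0, 447.98233208615096, 187.6573359223524], [0.0, 0.0, 1.0]] [ 2.13798415 -2.06181091  0.23032312] [0.02644432 0.46957052 0.94164683]
wrist [[325.79613448256157, 0.0, 252.55105158364108], [0.0, 325.79613448256157, 188.17798591317586], [0.0, 0.0, 1.0]] [-2.36974151 -1.65549595 -0.24372465] [-0.55045275 -0.03770376  0.37891405]
{'time_s': 0.15, 'q': array([ 5.75076575e+01,  2.18333392e+01,  7.43710531e+01,  1.02403319e-03,
        8.38570981e+01, -1.23343749e+01]), 'qvel': array([-0.01745237, -0.02492262, -0.03560596,  0.08258563, -0.13017318,
        0.01542222]), 'joint_efforts': array([ 2.33862673e-03, -4.48623776e+01, -2.31342083e+01, -1.98866901e-04,
        3.81117105e-03, -4.35613947e-05]), 'position': array([0.18940634, 0.51613669, 0.23086413]), 'tool_rot': array([[ 3.44611119e-01, -5.91502818e-04, -9.38745347e-01],
       [ 9.38744952e-01, -8.95667362e-04,  3.44611539e-01],
       [-1.04464226e-03, -9.99999424e-01,  2.46613352e-04]]), 'ft_force': array([ 0.08719344,  0.48066028, -0.15137515]), 'wrist_torque': array([-0.03368596,  0.00932829, -0.06549469]), 'grip_width': 0.08525556955300177}
```

View pics/scene0.png

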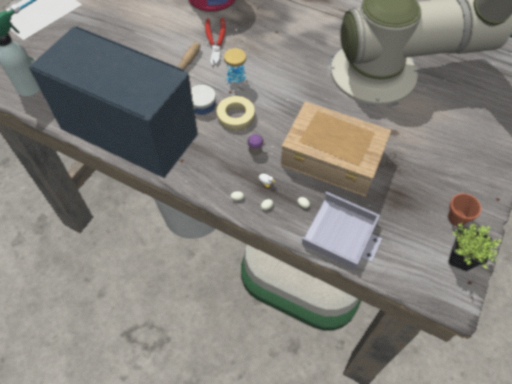

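View pics/top0.png

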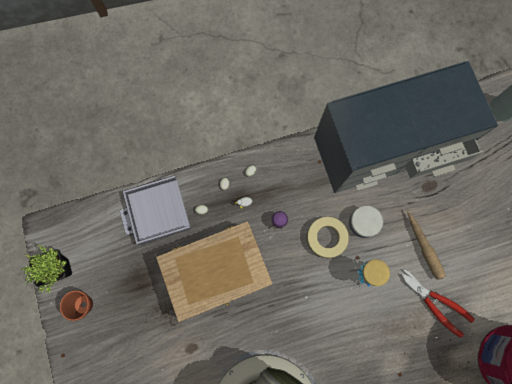

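View pics/wrist0.png

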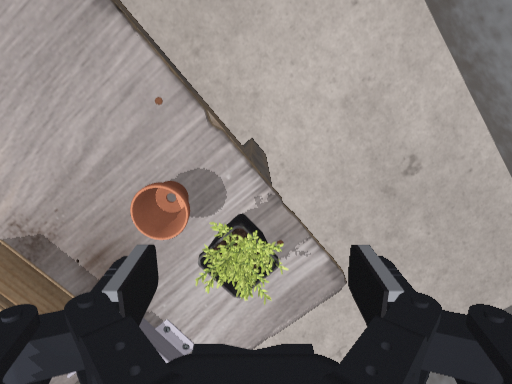

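The top view shows the pan near (157,210), stones near (201,210), (225,184) and (251,171), the gull at (244,202), the stump at (280,219), tape at (328,237) and tin at (367,221). I'll zoom both views for accurate pixels.

```bash
cat > h.py <<'E'
import numpy as np, cv2
def P(d):
    R,_=cv2.Rodrigues(np.array(d["rvec"],float)); return np.array(d["mtx"]),R,np.array(d["tvec"]).ravel()
def onplane(d,uv,z):
    K,R,t=P(d); r=R.T@(np.linalg.inv(K)@np.array([uv[0],uv[1],1.])); c=-R.T@t
    return c+r*(z-c[2])/r[2]
def tri(d1,u1,d2,u2):
    A=[];b=[]
    for d,u in((d1,u1),(d2,u2)):
        K,R,t=P(d); r=R.T@(np.linalg.inv(K)@np.array([u[0],u[1],1.])); r/=np.linalg.norm(r); c=-R.T@t
        M=np.eye(3)-np.outer(r,r); A.append(M); b.append(M@c)
    return np.linalg.lstsq(np.vstack(A),np.hstack(b),rcond=None)[0]
def crop(d,x,y,w,h,s,fn):
    im=d["frame"][y:y+h,x:x+w,::-1]; im=cv2.resize(im,None,fx=s,fy=s,interpolation=cv2.INTER_CUBIC)
    for k in range(0,w,10): cv2.line(im,(k*s,0),(k*s,6 if k%50 else 14),(0,0,255),1)
    for k in range(0,h,10): cv2.line(im,(0,k*s),(6 if k%50 else 14,k*s),(0,0,255),1)
    cv2.imwrite(fn,im)
def pale(d,x,y,w,h,thr=190):
    m=(d["frame"][y:y+h,x:x+w].min(2)>thr).astype(np.uint8)
    n,l,st,c=cv2.connectedComponentsWithStats(m)
    return [(round(c[i][0]+x,1),round(c[i][1]+y,1),int(st[i][4])) for i in range(1,n) if st[i][4]>10]
E
python3 - <<'E'
from h import *; from rig import env
import pickle
t=env.get_image("top"); s=env.get_image("scene"); pickle.dump((t,s),open("d0.pkl","wb"))
crop(t,110,150,200,110,4,"pics/t1.png"); crop(s,220,120,170,150,4,"pics/s1.png")
for th in(170,190,205): print(pale(t,190,155,80,70,th),pale(s,222,165,100,60,th))
E
```

```text
[(np.float64(251.1), np.float64(170.3), 40), (np.float64(225.0), np.float64(183.5), 36), (np.float64(244.8), np.float64(201.3), 75), (np.float64(202.2), np.float64(209.3), 42)] [(np.float64(265.3), np.float64(177.7), 88), (np.float64(236.5), np.float64(194.5), 73), (np.float64(303.2), np.float64(201.2), 70), (np.float64(266.1), np.float64(203.3), 72), (np.float64(318.0), np.float64(218.2), 99)]
[(np.float64(246.1), np.float64(201.5), 37)] [(np.float64(265.0), np.float64(177.4), 71), (np.float64(236.5), np.float64(194.5), 51), (np.float64(303.1), np.float64(201.1), 50), (np.float64(266.1), np.float64(203.1), 52), (np.float64(318.1), np.float64(218.6), 80)]
[] [(np.float64(265.1), np.float64(177.2), 60), (np.float64(236.2), np.float64(194.1), 38), (np.float64(303.2), np.float64(200.8), 38), (np.float64(266.2), np.float64(202.9), 39)]
```

View pics/t1.png

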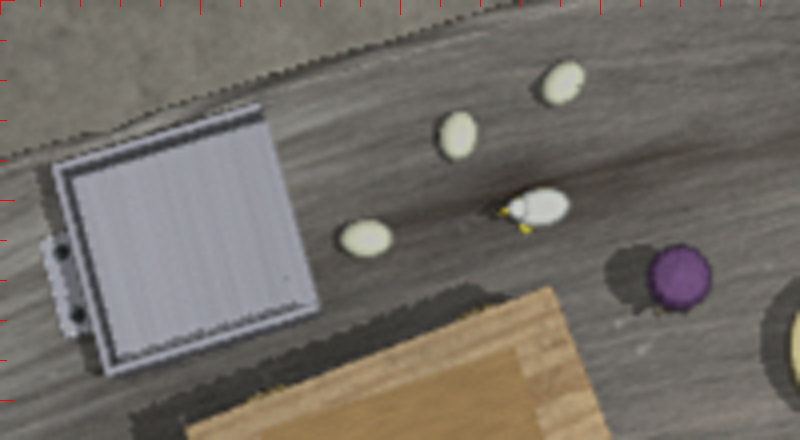

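View pics/s1.png

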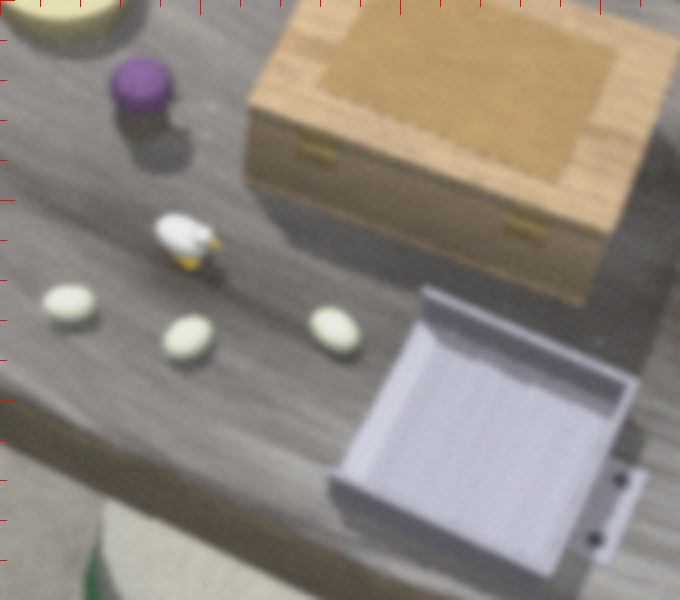

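Run:
```python
from h import *
import pickle
t,s=pickle.load(open("d0.pkl","rb"))
T=lambda a:(110+a[0]/4-.4,150+a[1]/4-.4); S=lambda a:(220+a[0]/4-.4,120+a[1]/4-.4)
pairs={"A":((366,239),(335,330)),"B":((458,135),(187,338)),"C":((564,83),(69,302)),"gull":((540,207),(182,236)),"stump":((681,277),(142,85)),
"rim_mouth_robot":((318,308),(425,289)),"rim_mouth_far":((262,105),(332,475)),"rim_back_robot":((107,376),(637,380)),"rim_back_far":((54,167),(550,575)),
"box_near_mouth":((550,289),(250,104)),"box_panside":((188,427),(605,231))}
W={}
for k,(a,b) in pairs.items():
    W[k]=tri(t,T(a),s,S(b)); print(k,W[k].round(4), onplane(t,T(a),.008)[:2].round(4),onplane(s,S(b),.008)[:2].round(4))
r=[onplane(t,T(pairs[k][0]),.031) for k in pairs if k.startswith("rim")]
rs=[onplane(s,S(pairs[k][1]),.031) for k in pairs if k.startswith("rim")]
for r in (r,rs):
    r=np.array(r); print(r.round(4)); m,f,bm,bf=r[:,:2]
    c=r[:,:2].mean(0); x=(bm+bf-m-f); x/=np.linalg.norm(x); y=(m+bm-f-bf); y/=np.linalg.norm(y); 
    print("c",c,"x",x,"y",y,np.degrees(np.arctan2(x[1],x[0])),np.degrees(np.arctan2(y[1],y[0])), np.linalg.norm((bm+bf-m-f)/2),np.linalg.norm((m+bm-f-bf)/2))
for i in range(4): print(W[list(pairs)[5+i]].round(4))
```

```text
A [0.4229 0.1606 0.0088] [0.4232 0.1606] [0.4225 0.1604]
B [0.4861 0.1108 0.0093] [0.4864 0.1109] [0.4856 0.1102]
C [0.5191 0.0507 0.0099] [0.5199 0.0504] [0.5181 0.0502]
gull [0.4446 0.0615 0.0116] [0.4455 0.0614] [0.4429 0.06  ]
stump [ 0.4029 -0.0187  0.0355] [ 0.4077 -0.0208] [ 0.3883 -0.0338]
rim_mouth_robot [0.3792 0.1824 0.03  ] [0.3824 0.1854] [0.3671 0.1752]
rim_mouth_far [0.4944 0.2246 0.0264] [0.5003 0.2263] [0.4856 0.221 ]
rim_back_robot [0.3375 0.2958 0.0307] [0.3395 0.3019] [0.3244 0.2908]
rim_back_far [0.454  0.3376 0.0303] [0.4589 0.3441] [0.4435 0.3342]
box_near_mouth [0.388  0.0527 0.0747] [0.3981 0.0538] [0.3507 0.0189]
box_panside [0.3087 0.238  0.0775] [0.3127 0.2538] [0.2641 0.2167]
[[0.3793 0.182  0.031 ]
 [0.4945 0.2219 0.031 ]
 [0.3374 0.2959 0.031 ]
 [0.4541 0.337  0.031 ]]
c [0.41634278 0.25919306] x [-0.33836042  0.94101659] y [-0.94400832 -0.32992165] 109.77701335742361 -160.73598015516913 0.12167878680577246 0.12285899825241406
[[0.3795 0.1831 0.031 ]
 [0.495  0.2277 0.031 ]
 [0.3378 0.2958 0.031 ]
 [0.454  0.3381 0.031 ]]
c [0.41657623 0.26117199] x [-0.34738133  0.93772395] y [-0.93630143 -0.35119742] 110.3272287257243 -159.43942776792883 0.11898036041004437 0.12374254887338931
[0.3792 0.1824 0.03  ]
[0.4944 0.2246 0.0264]
[0.3375 0.2958 0.0307]
[0.454  0.3376 0.0303]
```

The stones triangulate to z of about 9 mm, half their 16 mm height. The rim comes out at 30 mm and the pan measures 121 x 123 mm, which agrees with the description. Next I'll convert everything to the pan frame and locate the cabinet.

```bash
cat >> h.py <<'E'
C0=np.array([.4165,.2600]); a=np.radians(110.05); X=np.array([np.cos(a),np.sin(a)]); Y=np.array([-X[1],X[0]])
def topan(p): d=np.array(p[:2])-C0; return np.array([d@X,d@Y])
def toworld(p): return C0+p[0]*X+p[1]*Y
E
python3 - <<'E'
from h import *
import pickle
t,s=pickle.load(open("d0.pkl","rb"))
for n,p in dict(A=(.4229,.1606),B=(.4861,.1108),C=(.5191,.0507),gull=(.4446,.0615),stump=(.4029,-.0187),box1=(.388,.0527),box2=(.3087,.238)).items(): print(n,topan(p).round(4))
for px,z in (((334,188),0),((317,130),.205),((340,190),0.205),((317,130),0.)): 
    w=onplane(t,px,z); print("cab",px,z,w.round(3),topan(w).round(3))
for p in ((-.132,.026),(-.205,-.015),(-.272,-.026),(.02,.022),(.02,-.025)): print(p,(toworld(p)*100).round(2))
E
```

```text
A [-0.0956  0.0281]
B [-0.164  -0.0142]
C [-0.2318 -0.0246]
gull [-0.1961  0.0417]
stump [-0.2571  0.1083]
box1 [-0.185   0.0978]
box2 [0.0163 0.1088]
cab (334, 188) 0 [ 0.486 -0.146  0.   ] [-0.405  0.074]
cab (317, 130) 0.205 [ 0.552 -0.078  0.205] [-0.364 -0.012]
cab (340, 190) 0.205 [ 0.435 -0.121  0.205] [-0.365  0.113]
cab (317, 130) 0.0 [ 0.628 -0.106  0.   ] [-0.416 -0.074]
(-0.132, 0.026) [43.73 12.71]
(-0.205, -0.015) [50.09  7.26]
(-0.272, -0.026) [53.42  1.34]
(0.02, 0.022) [38.9  27.12]
(0.02, -0.025) [43.31 28.74]
```

```bash
python3 -m inch '[[[-0.75,6,-10,0,0,0,-12],[-0.75,12,-20,0,0,0,-24],[-0.75,18,-30,0,0,0,-36],[-0.75,22,-36,0,0,0,-46],[-0.75,24.7,-38.9,0,0,0,-49.8],[-0.75,24.7,-38.9,0,0,0,-49.8],[-0.75,24.7,-38.9,0,0,0,-49.8],[-0.75,24.7,-38.9,0,0,0,-49.8],[-0.75,24.7,-38.9,0,0,0,-49.8],[-0.75,24.7,-38.9,0,0,0,-49.8],[-0.75,24.7,-38.9,-4,0,0,-49.8],[-0.75,24.7,-38.9,-8,0,0,-49.8],[-0.75,24.7,-38.9,-8,0,0,-49.8],[-0.75,24.7,-38.9,-8,0,0,-49.8]]]' 20
python3 - <<'E'
from h import *; from rig import env
w=env.get_image("wrist"); cv2.imwrite("pics/w2.png",cv2.resize(w["frame"][:,:,::-1],(768,576)))
K,R,t=P(w); c=-R.T@t; o=env.observe(); print("cam",c.round(3),topan(c).round(3),"tcp",o["position"].round(4),topan(o["position"]).round(4),o["tool_rot"].round(3).tolist(),o["q"].round(1),o["grip_width"],o["time_s"])
E
```

```text
time_s: 2.0
position: [0.437, 0.1279, 0.1528]
tool_rot: [[0.939, 0.002, -0.344], [0.344, 0.0, 0.939], [0.002, -1.0, -0.001]]
ft_force: [0.2, -0.2, 0.2]
grip_width: 0.0106
cam [0.412 0.198 0.295] [-0.057  0.026] tcp [0.4372 0.1278 0.153 ] [-0.1313  0.0259] [[0.939, 0.003, -0.344], [0.344, 0.0, 0.939], [0.003, -1.0, -0.001]] [  1.3  17.1  96.2   0.   66.6 -18.8] 0.010848234306477954 2.05
```

View pics/w2.png

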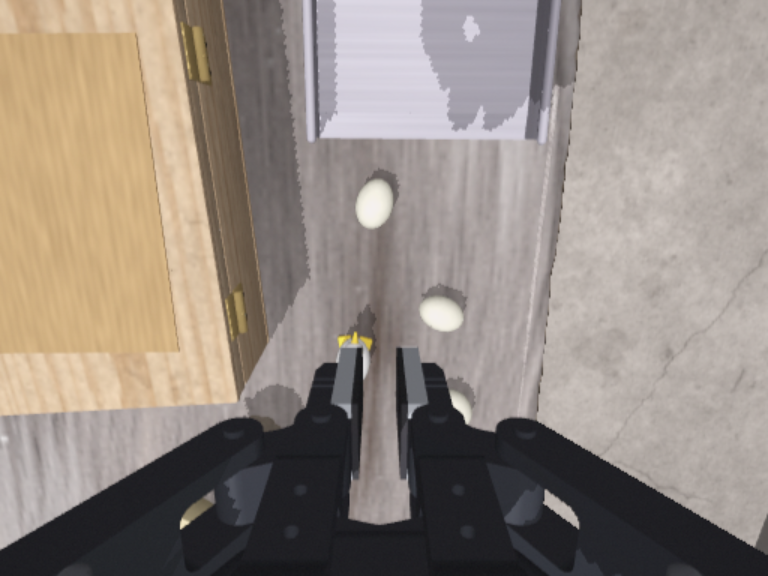

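The wrist view is aligned with the pan: stone A at (375,204), B at (441,314), C partly hidden at (460,408), and the gull's front at (355,337). I'll cross-check A, B and the gull from here.

Run:
```python
from h import *; from rig import env
w=env.get_image("wrist")
for n,p,z in (("A",(375,204),.008),("B",(441,314),.008),("gullfeet",(355,337),.002),("lipL",(316,140),.0),("lipR",(541,140),0),("boxhinge",(237,400),.077),("boxbase",(265,345),0)):
    x=onplane(w,(p[0]/1.5,p[1]/1.5),z); print(n,x.round(4),topan(x).round(4))
```

```text
A [0.4239 0.1606 0.008 ] [-0.096   0.0271]
B [0.4863 0.1102 0.008 ] [-0.1646 -0.0142]
gullfeet [0.4414 0.0745 0.002 ] [-0.1828  0.0402]
lipL [0.3795 0.1825 0.    ] [-0.0601  0.0613]
lipR [0.5022 0.2275 0.    ] [-0.0599 -0.0693]
boxhinge [0.3894 0.0533 0.077 ] [-0.1849  0.0963]
boxbase [0.388  0.0481 0.    ] [-0.1893  0.0994]
```

```bash
python3 -m inch '[[[-0.75,0,0,-4,0,0,0],[-0.75,0,0,-8,0,0,0],[-0.75,0,0,-11,0,0,0],[-0.75,0,0,-13,0,0,0],[-0.75,0,0,-14,0,0,0],[-0.75,0,0,-14.4,0,0,0],[-0.75,0,0,-14.6,0,0,0],[-0.75,0,0,-14.6,0,0,0]]]'
python3 - <<'E'
from h import *; from rig import env
o=env.observe(); print(topan(o["position"]),o["position"],o["ft_force"])
s=env.get_image("scene"); crop(s,220,120,170,150,4,"pics/s3.png")
E
```

```text
time_s: 3.1
position: [0.4368, 0.1273, 0.0058]
tool_rot: [[0.939, 0.001, -0.343], [0.343, 0.0, 0.939], [0.001, -1.0, -0.0]]
ft_force: [-0.5, 0.1, -0.4]
grip_width: 0.0106
[-0.13160485  0.02639839] [0.43682093 0.12732079 0.00578748] [-0.47654787  0.11938071 -0.44610831]
```

View pics/s3.png

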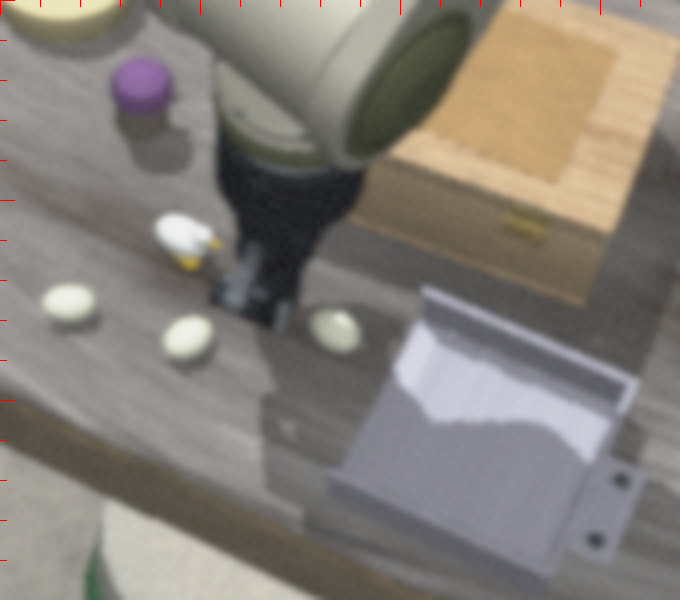

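The fingertips are behind stone A (335,330) and clear of the gull (185,236). Now I'll push it slowly.

```bash
python3 -m inch '[[[-0.75,-0.16,0.47,0.2,0,0,0],[-0.75,-0.29,0.85,0.2,0,0,0],[-0.75,-0.38,1.14,0.2,0,0,0],[-0.75,-0.48,1.42,0.2,0,0,0],[-0.75,-0.57,1.71,0.2,0,0,0],[-0.75,-0.7,2.09,0.2,0,0,0],[-0.75,-0.89,2.66,0.2,0,0,0],[-0.75,-1.11,3.32,0.2,0,0,0],[-0.75,-1.36,4.08,0.2,0,0,0],[-0.75,-1.62,4.84,0.2,0,0,0],[-0.75,-1.9,5.69,0.2,0,0,0],[-0.75,-2.19,6.55,0.2,0,0,0],[-0.75,-2.47,7.4,0.2,0,0,0],[-0.75,-2.76,8.26,0.2,0,0,0],[-0.75,-3.01,9.02,0.2,0,0,0],[-0.75,-3.27,9.77,0.2,0,0,0],[-0.75,-3.52,10.53,0.2,0,0,0],[-0.75,-3.77,11.29,0.2,0,0,0],[-0.75,-4.03,12.05,0.2,0,0,0],[-0.75,-4.03,12.05,0.2,0,0,0]]]'
python3 - <<'E'
from h import *; from rig import env
o=env.observe(); print(topan(o["position"]),o["position"],o["ft_force"])
w=env.get_image("wrist"); cv2.imwrite("pics/w4.png",cv2.resize(w["frame"][:,:,::-1],(768,576)))
s=env.get_image("scene"); crop(s,220,120,170,150,4,"pics/s4.png")
E
```

```text
time_s: 5.65
position: [0.396, 0.2483, 0.0073]
tool_rot: [[0.939, -0.0, -0.344], [0.344, 0.0, 0.939], [-0.0, -1.0, 0.0]]
ft_force: [-0.3, -0.1, -0.2]
grip_width: 0.0106
[-0.00399771  0.02327967] [0.39600179 0.24826337 0.00730033] [-0.30377971 -0.13963498 -0.20049642]
```

View pics/w4.png

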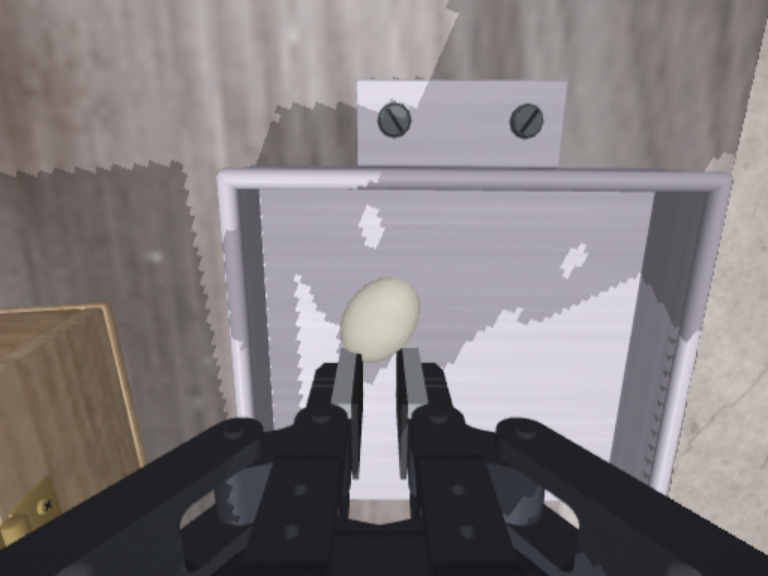

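View pics/s4.png

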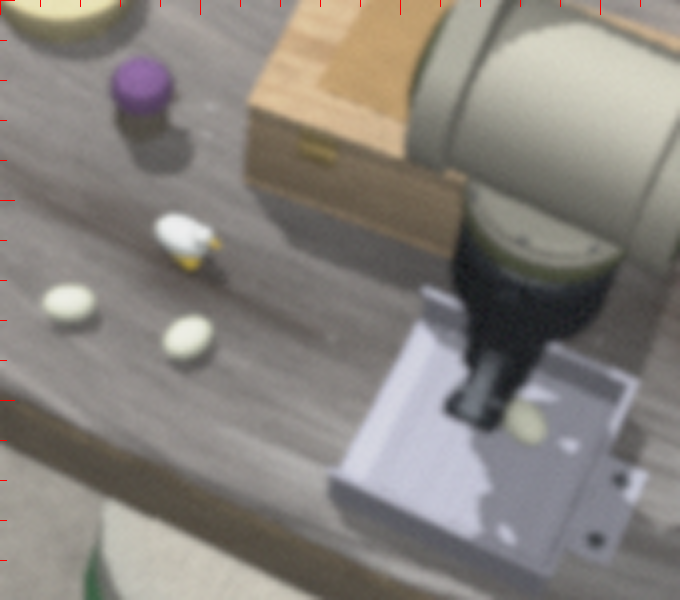

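```bash
python3 -m inch '[[[-0.75,-0.12,0.33,0,0,0,0],[-0.75,-0.24,0.66,0,0,0,0],[-0.75,-0.36,0.99,0,0,0,0],[-0.75,-0.48,1.32,0,0,0,0],[-0.75,-0.48,1.32,0,0,0,0],[-0.75,-0.2,0.6,0,0,0,0],[-0.75,0.4,-1,0.5,0,0,0],[-0.75,0.9,-2.5,2,0,0,0],[-0.75,0.9,-2.5,5,0,0,0],[-0.75,0.9,-2.5,7,0,0,0],[-0.75,0.9,-2.5,7,0,0,0]]]'
python3 - <<'E'
from h import *; from rig import env
o=env.observe(); print(topan(o["position"]),o["position"],o["ft_force"])
w=env.get_image("wrist"); cv2.imwrite("pics/w5.png",cv2.resize(w["frame"][:,:,::-1],(768,576)))
for y in (-.0145,): print((toworld((-.192,y))-o["position"][:2])*100)
E
```

```text
time_s: 7.12
position: [0.4061, 0.2225, 0.0789]
tool_rot: [[0.94, 0.004, -0.342], [0.342, 0.001, 0.94], [0.004, -1.0, -0.0]]
ft_force: [-0.3, -0.4, -1.0]
grip_width: 0.0106
[-0.03171016  0.02261579] [0.40612638 0.22245807 0.07890099] [-0.29645998 -0.36312713 -0.95054615]
[  8.98201204 -13.78504995]
```

View pics/w5.png

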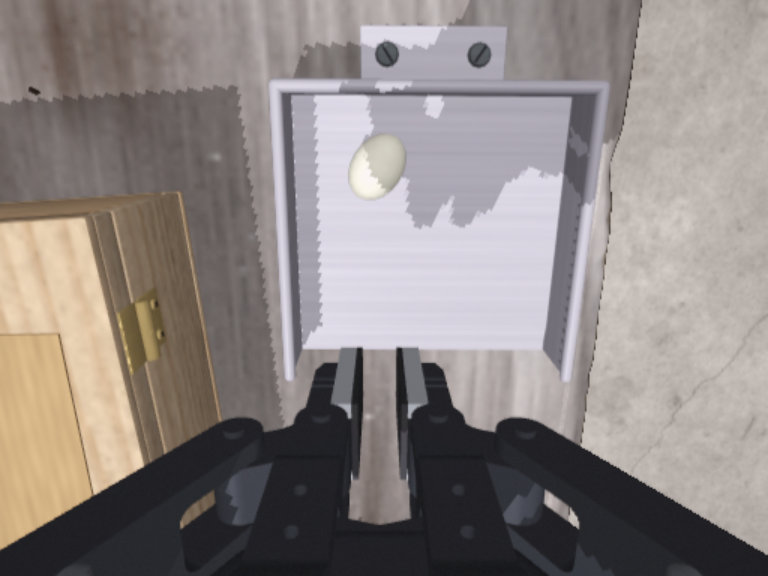

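Stone A now sits well inside the pan at (377,167). Next I'll move behind B.

```bash
python3 -m inch '[[[-0.75,2,-3,0,0,0,0],[-0.75,5,-7.7,0,0,0,0],[-0.75,7.5,-11.5,0,0,0,0],[-0.75,9,-13.8,0,0,0,0],[-0.75,9,-13.8,0,0,0,0],[-0.75,9,-13.8,0,0,0,0]]]'
python3 - <<'E'
from h import *; from rig import env
o=env.observe(); print(topan(o["position"]).round(4),o["position"],o["ft_force"])
w=env.get_image("wrist"); cv2.imwrite("pics/w6.png",cv2.resize(w["frame"][:,:,::-1],(768,576)))
E
```

```text
time_s: 7.92
position: [0.4943, 0.0853, 0.0767]
tool_rot: [[0.939, -0.002, -0.343], [0.343, 0.0, 0.939], [-0.002, -1.0, 0.001]]
ft_force: [-0.2, 0.8, 0.7]
grip_width: 0.0109
[-0.1908 -0.0132] [0.49431602 0.08526133 0.0766784 ] [-0.18682669  0.84956953  0.65556147]
```

View pics/w6.png

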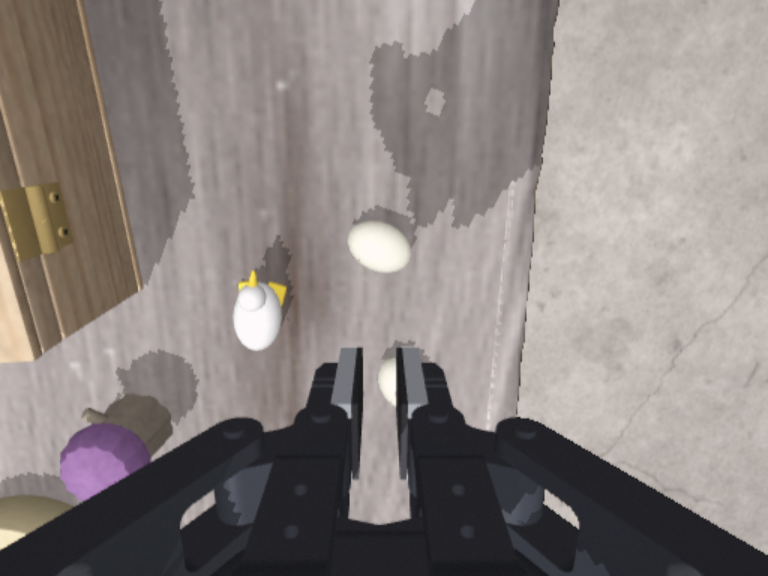

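Run:
```python
from h import *; from rig import env
w=env.get_image("wrist")
o=env.observe(); print(topan(o["position"]).round(4),o["position"].round(4))
for n,p,z in (("B",(379,247),.008),("Bback",(385,273),.006),("Cfront",(390,357),.008),("gullR",(282,310),.012),("gull",(257,312),.015)):
    x=onplane(w,(p[0]/1.5,p[1]/1.5),z); print(n,x.round(4),topan(x).round(4))
```

```text
[-0.1905 -0.0134] [0.4944 0.0856 0.077 ]
B [0.4857 0.1109 0.008 ] [-0.1638 -0.0138]
Bback [0.4925 0.1001 0.006 ] [-0.1763 -0.0166]
Cfront [0.5089 0.0627 0.008 ] [-0.217  -0.0191]
gullR [0.4543 0.0694 0.012 ] [-0.192   0.0298]
gull [0.4443 0.066  0.015 ] [-0.1918  0.0404]
```

```bash
python3 -m inch '[[[-0.75,0.15,-0.42,-1,0,0,0],[-0.75,0.15,-0.42,-3,0,0,0],[-0.75,0.15,-0.42,-5,0,0,0],[-0.75,0.15,-0.42,-6.2,0,0,0],[-0.75,0.15,-0.42,-6.8,0,0,0],[-0.75,0.15,-0.42,-6.9,0,0,0],[-0.75,0.15,-0.42,-6.9,0,0,0]]]'
python3 - <<'E'
from h import *; from rig import env
o=env.observe(); p=o["position"]; print(topan(p).round(4),p.round(4),o["ft_force"].round(2))
tgt=toworld((.014,-.024)); print((tgt-p[:2])*100, np.linalg.norm(tgt-p[:2]))
w=env.get_image("wrist"); cv2.imwrite("pics/w7.png",cv2.resize(w["frame"][:,:,::-1],(768,576)))
E
```

```text
time_s: 8.9
position: [0.497, 0.0806, 0.0087]
tool_rot: [[0.939, 0.001, -0.343], [0.343, -0.0, 0.939], [0.001, -1.0, -0.0]]
ft_force: [-0.8, 0.1, -0.2]
grip_width: 0.0105
[-0.1961 -0.0141] [0.497  0.0806 0.0087] [-0.84  0.13 -0.18]
[-6.27314103 20.07737742] 0.21034575885025206
```

View pics/w7.png

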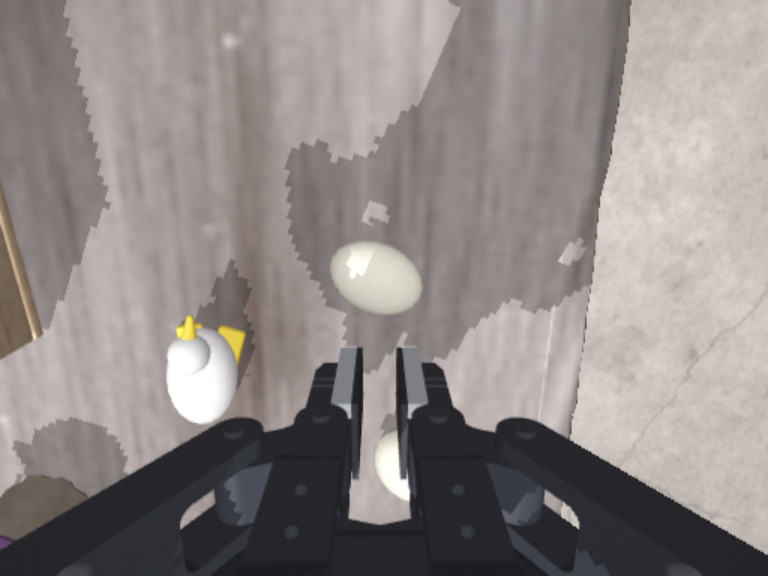

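The tips are centred behind B (376,277), with C (390,465) behind them untouched and the gull clear at (202,375).

```bash
python3 -m inch '[[[-0.75,-0.15,0.48,-0.1,0,0,0],[-0.75,-0.27,0.86,-0.1,0,0,0],[-0.75,-0.36,1.15,-0.1,0,0,0],[-0.75,-0.45,1.43,-0.1,0,0,0],[-0.75,-0.54,1.72,-0.1,0,0,0],[-0.75,-0.66,2.1,-0.1,0,0,0],[-0.75,-0.84,2.68,-0.1,0,0,0],[-0.75,-1.05,3.35,-0.1,0,0,0],[-0.75,-1.26,4.02,-0.1,0,0,0],[-0.75,-1.5,4.78,-0.1,0,0,0],[-0.75,-1.73,5.54,-0.1,0,0,0],[-0.75,-1.97,6.31,-0.1,0,0,0],[-0.75,-2.21,7.07,-0.1,0,0,0],[-0.75,-2.45,7.84,-0.1,0,0,0],[-0.75,-2.69,8.6,-0.1,0,0,0],[-0.75,-2.93,9.37,-0.1,0,0,0],[-0.75,-3.17,10.13,-0.1,0,0,0],[-0.75,-3.41,10.9,-0.1,0,0,0],[-0.75,-3.65,11.66,-0.1,0,0,0],[-0.75,-3.65,11.66,-0.1,0,0,0]]]'
python3 - <<'E'
from h import *; from rig import env
o=env.observe(); p=o["position"]; print(topan(p).round(4),p.round(4),o["ft_force"].round(2))
tgt=toworld((.014,-.024)); print((tgt-p[:2])*100, np.linalg.norm(tgt-p[:2]))
w=env.get_image("wrist"); cv2.imwrite("pics/w8.png",cv2.resize(w["frame"][:,:,::-1],(768,576)))
E
```

```text
time_s: 11.45
position: [0.46, 0.1977, 0.0073]
tool_rot: [[0.939, -0.0, -0.343], [0.343, 0.0, 0.939], [-0.0, -1.0, 0.0]]
ft_force: [-0.3, -0.8, -0.0]
grip_width: 0.0108
[-0.0734 -0.0195] [0.46   0.1977 0.0073] [-0.27 -0.79 -0.04]
[-2.57453803  8.36719665] 0.08754326123174944
```

View pics/w8.png

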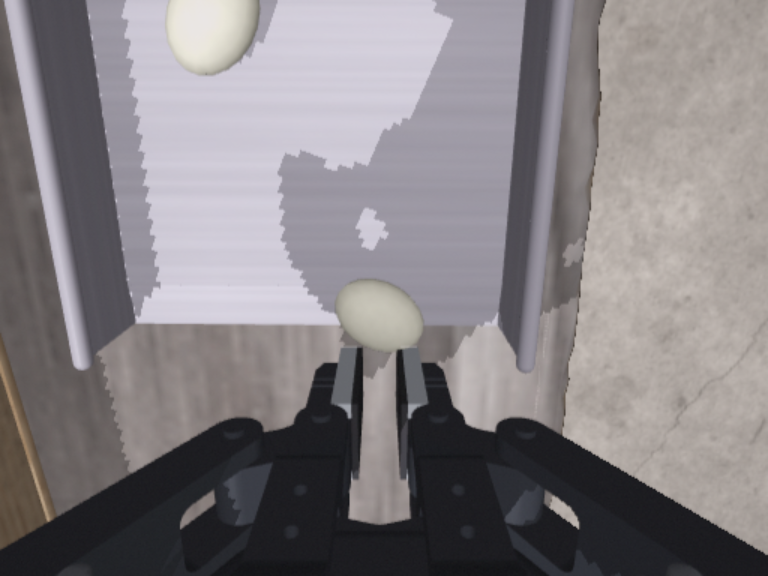

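B is at the lip, cradled between the tips. I'll continue the push, then retreat and lift.

```bash
python3 -m inch '[[[-0.75,-0.17,0.55,0,0,0,0],[-0.75,-0.38,1.25,0,0,0,0],[-0.75,-0.62,2,0,0,0,0],[-0.75,-0.86,2.8,0,0,0,0],[-0.75,-1.1,3.6,0,0,0,0],[-0.75,-1.35,4.4,0,0,0,0],[-0.75,-1.6,5.2,0,0,0,0],[-0.75,-1.85,6,0,0,0,0],[-0.75,-2.09,6.8,0,0,0,0],[-0.75,-2.33,7.6,0,0,0,0],[-0.75,-2.5,8.1,0,0,0,0],[-0.75,-2.57,8.37,0,0,0,0],[-0.75,-2.57,8.37,0,0,0,0],[-0.75,-2.3,7.5,0,0,0,0],[-0.75,-1.8,6,0.5,0,0,0],[-0.75,-1.2,4.5,2,0,0,0],[-0.75,-1.2,4.5,5,0,0,0],[-0.75,-1.2,4.5,7,0,0,0],[-0.75,-1.2,4.5,7,0,0,0]]]'
python3 - <<'E'
from h import *; from rig import env
o=env.observe(); p=o["position"]; print(topan(p).round(4),p.round(4),o["ft_force"].round(2))
tgt=toworld((-.268,-.0246)); print((tgt-p[:2])*100, tgt)
w=env.get_image("wrist"); cv2.imwrite("pics/w9.png",cv2.resize(w["frame"][:,:,::-1],(768,576)))
E
```

```text
time_s: 13.88
position: [0.4494, 0.2416, 0.0792]
tool_rot: [[0.94, 0.004, -0.342], [0.342, 0.001, 0.94], [0.004, -1.0, -0.0]]
ft_force: [0.1, 0.0, -0.2]
grip_width: 0.0106
[-0.0286 -0.0245] [0.4494 0.2416 0.0792] [ 0.07  0.04 -0.16]
[  8.2138266  -22.48741284] [0.53149022 0.01667633]
```

View pics/w9.png

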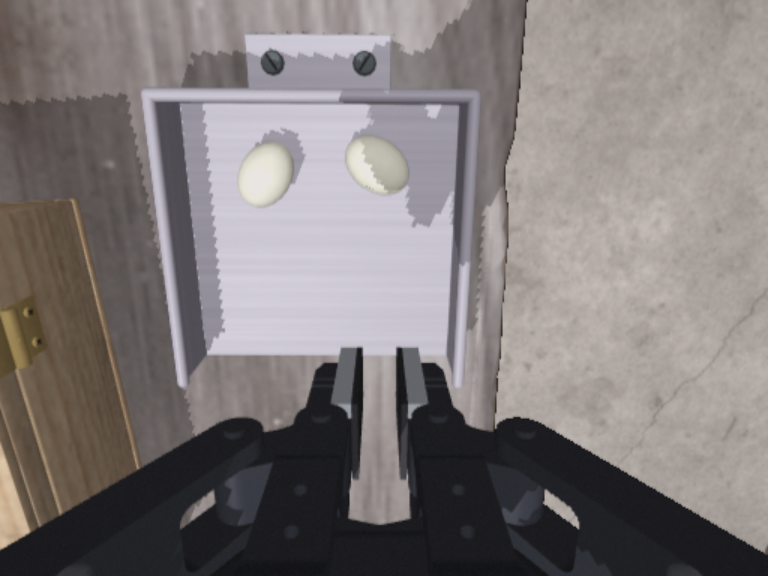

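A (266,174) and B (377,165) are both inside. Now I'll go to C at height.

```bash
python3 -m inch '[[[-0.75,1.3,-3.5,0,0,0,0],[-0.75,3.2,-8.6,0,0,0,0],[-0.75,5.1,-13.9,0,0,0,0],[-0.75,6.9,-18.8,0,0,0,0],[-0.75,7.9,-21.6,0,0,0,0],[-0.75,8.2,-22.5,0,0,0,0],[-0.75,8.2,-22.5,0,0,0,0],[-0.75,8.2,-22.5,0,0,0,0]]]'
python3 - <<'E'
from h import *; from rig import env
o=env.observe(); print(topan(o["position"]).round(4),o["position"],o["ft_force"])
w=env.get_image("wrist"); cv2.imwrite("pics/w10.png",cv2.resize(w["frame"][:,:,::-1],(768,576)))
s=env.get_image("scene"); crop(s,130,80,200,150,4,"pics/s10.png")
E
```

```text
time_s: 14.92
position: [0.5297, 0.0183, 0.0771]
tool_rot: [[0.939, -0.001, -0.344], [0.344, 0.0, 0.939], [-0.001, -1.0, 0.001]]
ft_force: [-0.5, -0.7, -0.1]
grip_width: 0.0111
[-0.2659 -0.0234] [0.52965788 0.01828018 0.07713947] [-0.5038714  -0.68821346 -0.09122977]
```

View pics/w10.png

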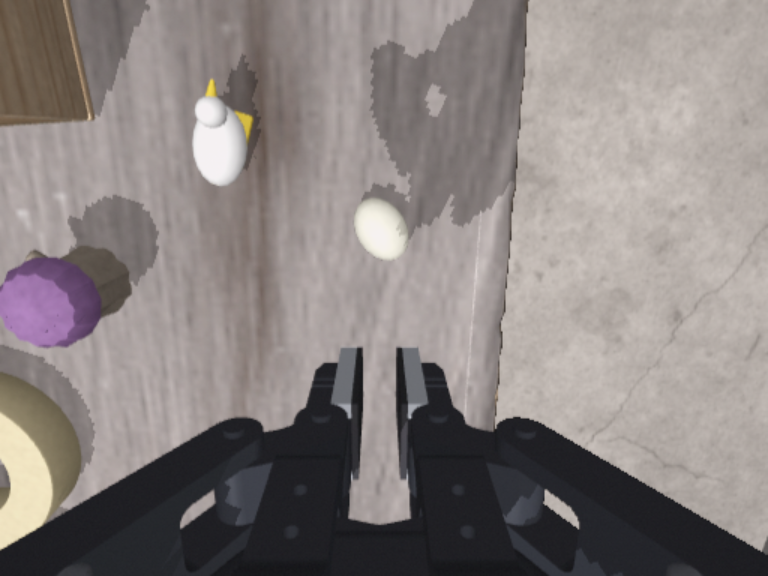

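View pics/s10.png

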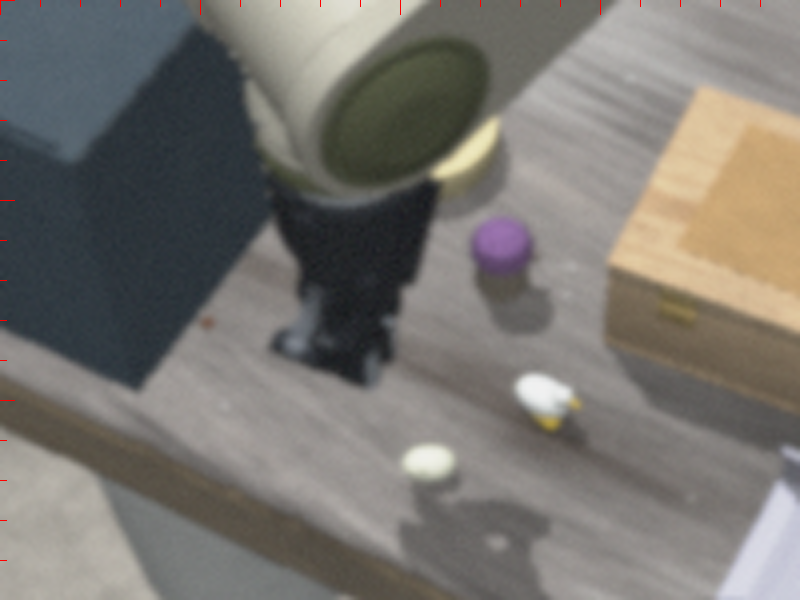

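Run:
```python
from h import *; from rig import env
import pickle
t,s=pickle.load(open("d0.pkl","rb")); w=env.get_image("wrist")
o=env.observe(); print(topan(o["position"]).round(4),o["position"].round(4))
x=onplane(s,(164,177),0); print("cabbase",x.round(3),topan(x).round(3))
for n,p,z in (("C",(381,229),.008),("gull",(220,145),.015)):
    x=onplane(w,(p[0]/1.5,p[1]/1.5),z); print(n,x.round(4),topan(x).round(4))
```

```text
[-0.2661 -0.0236] [0.53   0.0181 0.0774]
cabbase [ 0.606 -0.1    0.   ] [-0.403 -0.055]
C [0.5193 0.0514 0.008 ] [-0.2312 -0.0251]
gull [0.446  0.0624 0.015 ] [-0.1958  0.04  ]
```

```bash
python3 -m inch '[[[-0.75,0,0,-1,0,0,0],[-0.75,0,0,-3,0,0,0],[-0.75,0,0,-5,0,0,0],[-0.75,0,0,-6.2,0,0,0],[-0.75,0,0,-6.8,0,0,0],[-0.75,0,0,-7,0,0,0],[-0.75,0,0,-7,0,0,0]]]'
python3 - <<'E'
from h import *; from rig import env
o=env.observe(); p=o["position"]; print(topan(p).round(4),p.round(4),o["ft_force"].round(2))
tgt=toworld((-.015,-.004)); print((tgt-p[:2])*100, np.linalg.norm(tgt-p[:2]))
w=env.get_image("wrist"); cv2.imwrite("pics/w11.png",cv2.resize(w["frame"][:,:,::-1],(768,576)))
E
```

```text
time_s: 15.95
position: [0.5304, 0.0172, 0.0076]
tool_rot: [[0.939, 0.001, -0.343], [0.343, -0.0, 0.939], [0.001, -1.0, -0.0]]
ft_force: [-0.0, -0.1, -0.3]
grip_width: 0.0104
[-0.2672 -0.0238] [0.5304 0.0172 0.0076] [-0.02 -0.1  -0.27]
[-10.50361953  23.00928682] 0.25293345034730963
```

View pics/w11.png

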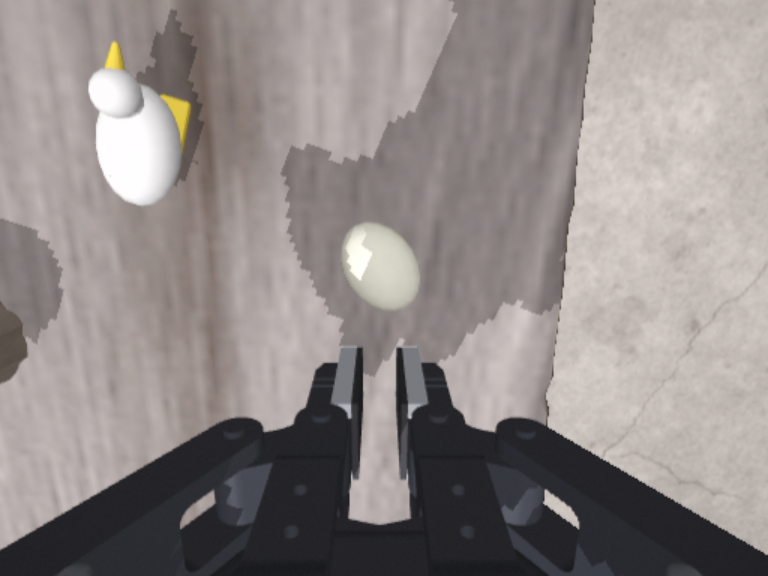

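The tips are aligned behind C (381,265). I'll push straight along the pan axis past the gull.

```bash
python3 -m inch '[[[-0.75,-0.17,0.47,0,0,0,0],[-0.75,-0.31,0.85,0,0,0,0],[-0.75,-0.41,1.13,0,0,0,0],[-0.75,-0.51,1.41,0,0,0,0],[-0.75,-0.62,1.69,0,0,0,0],[-0.75,-0.75,2.07,0,0,0,0],[-0.75,-0.96,2.63,0,0,0,0],[-0.75,-1.2,3.29,0,0,0,0],[-0.75,-1.44,3.94,0,0,0,0],[-0.75,-1.71,4.7,0,0,0,0],[-0.75,-1.99,5.45,0,0,0,0],[-0.75,-2.26,6.2,0,0,0,0],[-0.75,-2.54,6.95,0,0,0,0],[-0.75,-2.81,7.7,0,0,0,0],[-0.75,-3.09,8.45,0,0,0,0],[-0.75,-3.36,9.2,0,0,0,0],[-0.75,-3.64,9.95,0,0,0,0],[-0.75,-3.91,10.7,0,0,0,0],[-0.75,-4.18,11.46,0,0,0,0],[-0.75,-4.18,11.46,0,0,0,0]]]'
python3 - <<'E'
from h import *; from rig import env
o=env.observe(); p=o["position"]; print(topan(p).round(4),p.round(4),o["ft_force"].round(2))
tgt=toworld((-.016,-.008)); print((tgt-p[:2])*100, np.linalg.norm(tgt-p[:2]))
w=env.get_image("wrist"); cv2.imwrite("pics/w12.png",cv2.resize(w["frame"][:,:,::-1],(768,576)))
E
```

```text
time_s: 18.5
position: [0.4882, 0.1323, 0.0073]
tool_rot: [[0.939, -0.0, -0.343], [0.343, 0.0, 0.939], [-0.0, -1.0, 0.0]]
ft_force: [0.8, 0.7, -0.2]
grip_width: 0.0109
[-0.1445 -0.0235] [0.4882 0.1323 0.0073] [ 0.8   0.72 -0.15]
[-5.86641762 11.54076482] 0.1294620053213926
```

View pics/w12.png

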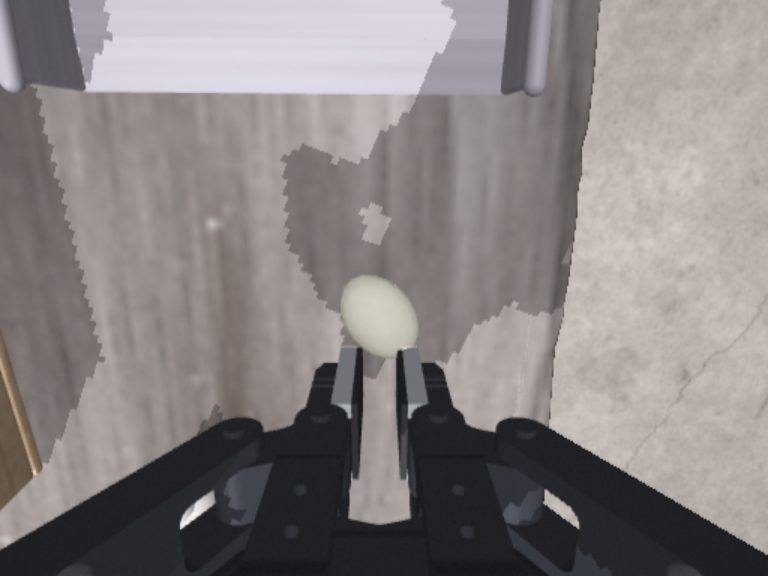

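```bash
python3 -m inch '[[[-0.75,-0.18,0.36,0,0,0,0],[-0.75,-0.45,0.89,0,0,0,0],[-0.75,-0.8,1.6,0,0,0,0],[-0.75,-1.2,2.4,0,0,0,0],[-0.75,-1.58,3.12,0,0,0,0],[-0.75,-1.95,3.83,0,0,0,0],[-0.75,-2.31,4.54,0,0,0,0],[-0.75,-2.7,5.3,0,0,0,0],[-0.75,-3.1,6.1,0,0,0,0],[-0.75,-3.5,6.9,0,0,0,0],[-0.75,-3.9,7.7,0,0,0,0],[-0.75,-4.3,8.46,0,0,0,0],[-0.75,-4.7,9.27,0,0,0,0],[-0.75,-5.1,10.07,0,0,0,0],[-0.75,-5.5,10.87,0,0,0,0],[-0.75,-5.8,11.4,0,0,0,0],[-0.75,-5.87,11.54,0,0,0,0],[-0.75,-5.87,11.54,0,0,0,0]]]'
python3 - <<'E'
from h import *; from rig import env
o=env.observe(); p=o["position"]; print(topan(p).round(4),p.round(4),o["ft_force"].round(2))
w=env.get_image("wrist"); cv2.imwrite("pics/w13.png",cv2.resize(w["frame"][:,:,::-1],(768,576)))
E
```

```text
time_s: 20.8
position: [0.4297, 0.2472, 0.0073]
tool_rot: [[0.939, -0.0, -0.343], [0.343, -0.0, 0.939], [-0.0, -1.0, -0.0]]
ft_force: [-0.1, 0.4, -0.2]
grip_width: 0.0106
[-0.0165 -0.008 ] [0.4297 0.2472 0.0073] [-0.08  0.38 -0.2 ]
```

View pics/w13.png

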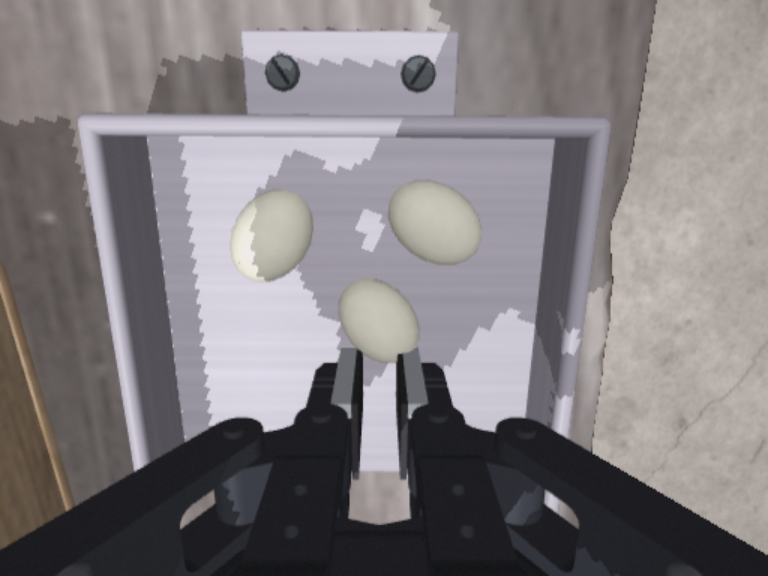

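All three stones are in the pan. I'll back straight out of the mouth, then lift clear.

```bash
python3 -m inch '[[[-0.75,0.2,-0.6,0,0,0,0],[-0.75,0.7,-2,0,0,0,0],[-0.75,1.4,-4,0.5,0,0,0],[-0.75,1.7,-4.7,3,0,0,0],[-0.75,1.7,-4.7,8,0,0,0],[-0.75,1.7,-4.7,13,0,0,0],[-0.75,1.7,-4.7,18,0,0,0],[-0.75,1.7,-4.7,18,0,0,0],[-0.75,1.7,-4.7,18,0,0,0],[-0.75,1.7,-4.7,18,0,0,0]]]'
python3 - <<'E'
from h import *; from rig import env
import pickle
t0,s0=pickle.load(open("d0.pkl","rb"))
o=env.observe(); print(o["time_s"],o["position"].round(4),o["ft_force"].round(2))
w=env.get_image("wrist"); cv2.imwrite("pics/w14.png",cv2.resize(w["frame"][:,:,::-1],(768,576)))
s=env.get_image("scene"); crop(s,150,70,240,200,3,"pics/s14.png")
for n,d in(("0",s0),("1",s)): print(n,pale(d,222,165,100,60,200),pale(d,250,165,30,25,190))
E
```

```text
time_s: 22.1
position: [0.4463, 0.1997, 0.186]
tool_rot: [[0.94, -0.003, -0.342], [0.342, -0.001, 0.94], [-0.003, -1.0, 0.0]]
ft_force: [-0.3, 0.3, -0.1]
grip_width: 0.0109
22.1 [0.4463 0.1997 0.186 ] [-0.33  0.34 -0.13]
0 [(np.float64(265.2), np.float64(177.3), 63), (np.float64(236.4), np.float64(194.1), 39), (np.float64(303.0), np.float64(200.9), 46), (np.float64(266.1), np.float64(203.0), 46), (np.float64(318.1), np.float64(218.8), 57)] [(np.float64(265.0), np.float64(177.4), 71)]
1 [(np.float64(265.1), np.float64(177.3), 70), (np.float64(318.1), np.float64(218.6), 78)] [(np.float64(265.3), np.float64(177.5), 75)]
```

View pics/w14.png

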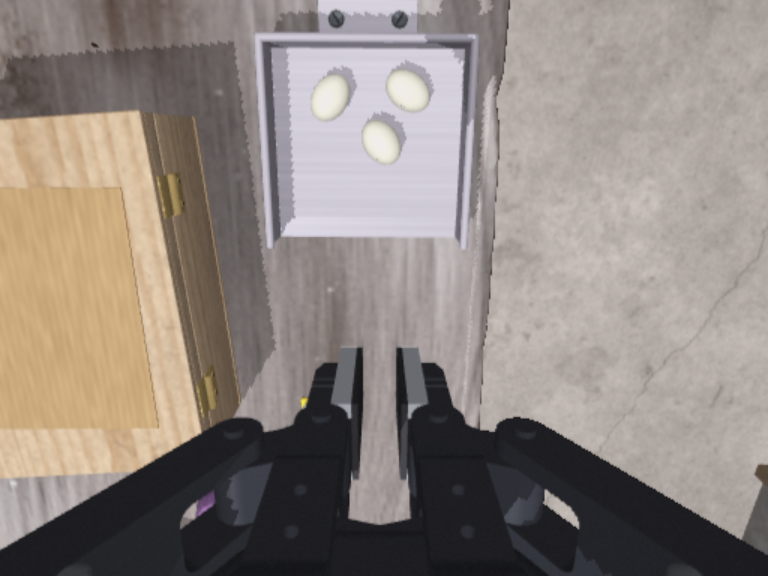

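View pics/s14.png

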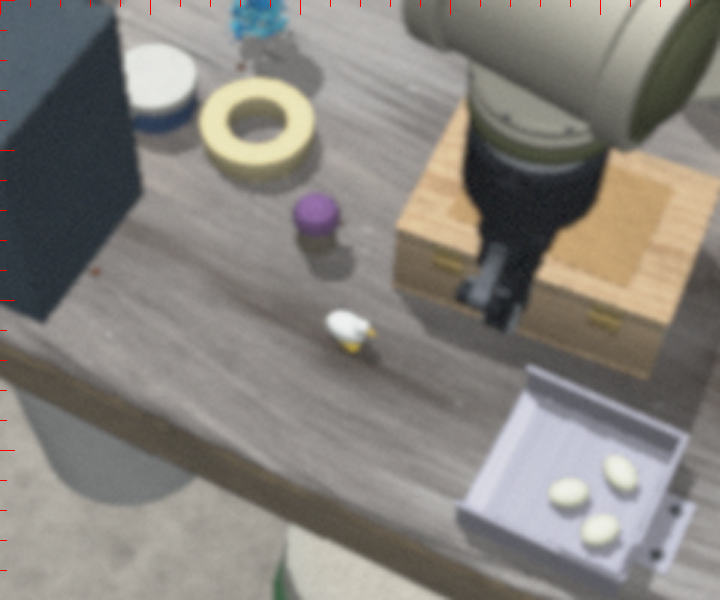

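The stones lie at (330,97), (408,90) and (380,141), well inside the mouth. The gull is at the same pixel as at the start, and the stump, tape and tin show no visible change. I'll check the stones' pan coordinates and hand in.

Run:
```python
from h import *; from rig import env
w=env.get_image("wrist")
for p in ((330,97),(408,90),(380,141)): print(topan(onplane(w,(p[0]/1.5,p[1]/1.5),.0105)).round(4))
print(env.close_job())
```

```text
[0.0298 0.022 ]
[ 0.0338 -0.0255]
[ 0.004  -0.0086]
the job is handed in; nothing more can be done
None
```

All three stones are inside the pan, and I've handed the job in at about 22 s of the 61 s allowed. I pushed them one at a time with the nearly shut fingertips, leaving an 11 mm gap so each stone sat between the tips without being gripped.

- **Stones:** the last wrist picture puts their centres at pan (x, y) of (30, 22), (34, -26) and (4, -9) mm. All are well past the -45 mm limit and clear of the side walls. The two that were already in did not appear to move after being placed.
- **Gull and bystanders:** the gull stayed within 0.3 pixel of its starting place in the scene view. I checked the stump house, tape roll and tin only by eye, and saw no movement.
- **Robot:** it ended about 186 mm above the table, touching nothing. The wrist readings I took stayed around 1 N, but I did not measure the force on the stones directly.
- **Disagreement:** the box's top edge measured about 35 mm from the pan wall, not within 10 mm as described. I kept to the tighter figure.

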